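Seat a vial stopper with the guarded bench press

TASK

A vial with its stopper only half in stands in the carriage of the small bench press. With the fingertips push the carriage by its upright end tab until it is fully home against the back stop, then reach down through the window in the top of the guard and press the lever pad all the way down so that the ram seats the stopper, and let the lever spring back up. Press only with the carriage home, do not touch the guard, the vial or the stopper, lift nothing, and leave the other things where they stand.

Things in the scene. Friction and masses are not known exactly. Their poses are not given: they have to be found in the camera images.
- press: small stoppering press, fixed on the bench. Origin at bench level below its ram; x along the carriage's way in, y to its left, z up. Dark base, top 12 mm high, its tongue (76 mm wide) reaching forward to x = -198 mm; rail tops 24 mm high. Grey head over the way: x -35 to 35, y -42 to 72 mm, top 167 mm high. Barred guard at its right (-y).
- guard: bare aluminium and steel-bar guard round the lever, part of the press; same origin and axes. It fills x -56 to 56 mm, y -148 to -43 mm; its top is 172 mm above the bench. Sides closed by bars or sheet: the only way in is the window in its flat top. Must not be touched.
- window (a point): centre of the guard's window, at the level of the guard's top face, 172 mm above the bench. Clear opening 72 x 72 mm between black rubber edge trims, sides along the press's x and y; the trim stands 1 mm above the top.
- pad (a point): centre of the top of the lever's round black palm pad, 35 mm diameter, straight below the window's centre. At rest it lies 7 mm below the guard's top face; fully pressed 30 mm lower. Moves with the lever.
- lever (a joint): press lever (rad): 0 up at rest, 0.20 fully down at its stop; a spring returns it. The pad is 152 mm from the pivot. Pressing takes 1 to 3 N at first and 5 to 8 N from 40 percent of the stroke, while the stopper goes in.
- carriage: loose aluminium slide, about 0.35 kg, 146 x 52 mm, lying in the press's guide (1 mm play each side). Origin at its underside below the vial, axes as the press: at x = 0 of the press it is home against the back stop; it starts 42 to 68 mm in front. Upright tab at its front end, 46 mm wide, 8 mm thick, top 58 mm above the bench. Slides with about 2 N.
- tab (a point): centre of the black rubber pad on the front face of the carriage's tab (the face towards the open front of the press), 42 mm above the bench and 120 mm in front of the carriage's origin. Push here along the press's +x.
- vial: loose clear glass vial, 21 mm diameter, 46 mm high, standing in a 17 mm deep socket of the carriage. Origin at the centre of its underside, z up.
- plug (a joint): grey stopper in the vial's mouth (m): 0 standing 7 mm proud, 0.007 pushed right in; it stays where it is pushed. The ram pushes it in by about 6.9 mm on a full stroke of the lever.
- clear_bottle: round white bottle with blue cap, 53 mm diameter, 95 mm high; origin under its centre. Leave alone.
- petri: clear round dish, 70 mm diameter, 14 mm high; origin under its centre. Leave alone.
- tweezers: pale tweezers lying flat, 121 mm long, 10 mm high; origin under the centre. Leave alone.
- beaker_tall: tall clear beaker, 44 mm diameter, 85 mm high; origin under its centre. Leave alone.
- tip_box: off-white carton, 65 x 100 x 45 mm high; origin under its centre. Leave alone.
- amber_bottle: brown bottle with black cap, 63 mm diameter, 125 mm high; origin under its centre. Leave alone.
Mind the look-alikes: they are no part of the job. Leave any purple or yellow look-alike of the carriage alone.

How it is judged:
By the outcome, as a careful person would: the job done as asked, in the order asked, and still so for the second after the job is handed in, with the robot touching nothing.
It also fails if it takes over 48 s, if anything falls off the work surface, if the arm or the gripper's body presses on something with over 40 N, if the wrist force passes 120 N, or if a joint passes its speed limit or range.

ROBOT

A 7-joint arm with a two-finger parallel gripper is mounted at the origin on the work surface; the furniture and walls round the work are solid. World frame = base frame: x ahead of the robot, y to its left, z up, the work surface at z = 0. Lengths are in m, angles in rad, forces in N, time in s.
With the tool pointing down it reaches from about 0.425 to 0.925 m from the base axis. Payload 6.8 kg.
Tool frame: the origin (TCP) lies on the front face of the gripper's body, between the roots of the fingers; the fingertips stand 73 mm ahead of it and the grasp point (between the pads) lies 54 mm ahead of it (env.nose_length is the distance from the TCP to the fingertips, in m); z points along the fingers, y is the direction in which the jaws open and shut (so a half turn about z gives the same grasp; the last joint's range is limited). The gripper opens to 85 mm and grips with 20 to 120 N. Pads are 22 mm wide; open, the fingers measure 114 mm over their backs; the gripper's body (76 mm by 85 mm) begins 54 mm behind the grasp point. The pads swing forward as they close: fully open they stand 13 mm farther back than shut.
Start: joints at [1.112, 0.477, 0.022, 1.555, -0.011, 1.109, -0.083], TCP at [0.232, -0.634, 0.304] pointing down, gripper open.
Joint ranges: [-2.96, 2.96], [-0.34, 2.1], [-1.41, 1.46], [0.24, 2.44], [-1.37, 4.51], [0.17, 1.92], [-2.96, 2.96]. Speed limits (rad/s): [2.39, 2.39, 3.14, 3.14, 3.14, 3.14, 3.14].

INTERFACE

Orientations are given as a unit quaternion [w, x, y, z].
In Python, from cell import env, kin, camera, calibration, job gives the robot as it stands. The module is installed in compiled form; this text tells all that it offers. Calls block until the motion is done:
- env.reach(position, orientation): joint-space move of the TCP to a pose.
- env.movel(position, velocity=0.15, rot=None, stop_force=None): straight line of the TCP; rot=None keeps the orientation; velocity is the mean speed in m/s. With stop_force (N) it stops when the force on the tool has changed by that much, and returns True; else False.
- env.goto_joints(angles): joint-space move.
- env.grip(opening, f_grip=None): finger opening in m; f_grip is the grip in N (None keeps the last); returns when the fingers have stopped.
- env.dwell(seconds).
- kin.inverse_kinematics(position, orientation): joint angles nearest the present ones, or None.
- env.get_state(): the state.
- camera(name): name is "scene" or "top" or "wrist"; returns (picture, depth): 480x640x3 uint8, blue, green, red; 480x640 float32, m along the optical axis (not along the pixel's ray), 0 where there is no reading.
- calibration(name): a dict with "fx", "fy", "cx", "cy" (pixels), "rvec" (rotation vector, rad) and "tvec" (3), from world to camera coordinates, as OpenCV has them. Camera axes: x right, y down, z forward; pixel columns grow to the right and rows downward; lengths in m; the calibration is good to about 2 mm. A picture is of the moment at which its call begins: read the wrist's pose just before it. calibration takes no time and is no camera call; for the wrist camera it gives the pose at the moment of the call.
A pose or a line that the arm cannot do raises env.PlanningError and nothing moves.
- job.job_done(): hands the job in, once; it reports no verdict.
The state is a dict: "time": time; "qpos": joint angles; "joint_velocities": joint speeds; "joint_torque": joint torques, N m; "tcp_pos": TCP position; "orientation": TCP orientation; "force": force on the tool from outside, world axes, zero at the start; "torque": the same for the moment, N m; "opening": finger opening in m.
Only numpy, scipy, OpenCV 4.12 (cv2) and the standard library are available. Lean on these libraries where they do the work, as an engineer would, in place of code of your own. Each camera call takes 0.05 s, during which the arm holds its last target. There are 200 camera calls.

## Working session

There is one attempt and no reset: what is moved stays moved. The work goes in short steps, each a Python script; the robot and the scene stay as the last script left them, time stands still between calls to the robot, and variables do not carry over. Pictures are saved under pics/ and viewed, about 8 in all and at most 12, crops included, and the job is handed in when it is done.

```bash
mkdir -p pics; cat > h.py <<'E'
import numpy as np, cv2
from cell import env, kin, camera, calibration, job
def RT(c): 
    return cv2.Rodrigues(np.array(c["rvec"],float))[0], np.array(c["tvec"],float).ravel()
def ray(c,u,v,z):
    R,t=RT(c); d=R.T@np.array([(u-c["cx"])/c["fx"],(v-c["cy"])/c["fy"],1]); o=-R.T@t
    return o+d*(z-o[2])/d[2]
def cloud(c,D):
    R,t=RT(c); v,u=np.mgrid[:480,:640]
    P=np.stack([(u-c["cx"])/c["fx"]*D,(v-c["cy"])/c["fy"]*D,D],-1)
    return (P-t)@R
def proj(c,p):
    R,t=RT(c); q=R@np.array(p)+t; return c["fx"]*q[0]/q[2]+c["cx"],c["fy"]*q[1]/q[2]+c["cy"]
E
python3 - <<'E'
from h import *
for n in("top","scene"):
    c=calibration(n);R,t=RT(c);print(n,{k:np.round(v,3) for k,v in c.items()},-R.T@t)
    p,D=camera(n);cv2.imwrite(f"pics/{n}0.png",p);np.save(f"pics/{n}0.npy",D)
s=env.get_state();print(s["time"],s["orientation"],s["tcp_pos"],s["force"],s["opening"],env.nose_length)
E
```

```text
top {'fx': np.float64(474.481), 'fy': np.float64(474.481), 'cx': np.float64(316.751), 'cy': np.float64(242.54), 'rvec': array([ 2.164, -2.123,  0.106]), 'tvec': array([0.033, 0.487, 1.325])} [0.31692513 0.0036065  1.37633412]
scene {'fx': np.float64(612.108), 'fy': np.float64(612.108), 'cx': np.float64(317.811), 'cy': np.float64(243.019), 'rvec': array([ 1.947, -0.976,  0.548]), 'tvec': array([-0.247,  0.305,  1.416])} [-0.69129327 -0.8157551   1.00755124]
0.1 [-7.75829639e-04  9.84649505e-01  1.74541435e-01 -1.96386500e-04] [ 0.2318482  -0.63350609  0.3030639 ] [ 0.589462   -0.32424745  0.40286683] 0.0853009561194687 0.0726
```

View pics/top0.png

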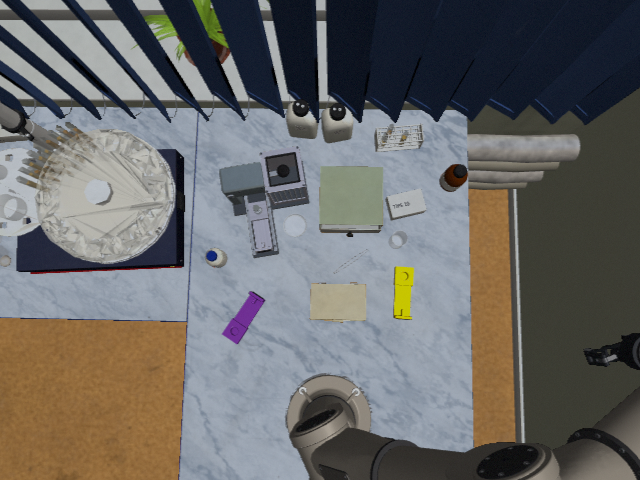

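View pics/scene0.png

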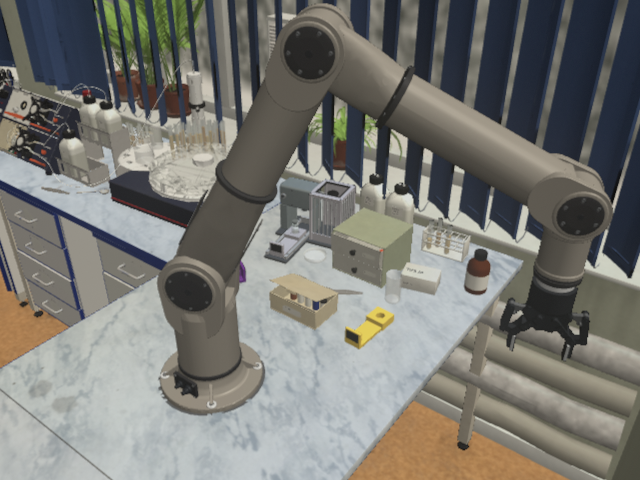

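The top view shows the press at about (260,190): grey head at (242,180), guard window at (283,168), and tongue and carriage running down to (263,250). The purple (243,318) and yellow (403,293) slides are the look-alikes. The arm does not block the press.

```bash
python3 - <<'E'
from h import *
p=cv2.imread("pics/top0.png");q=cv2.imread("pics/scene0.png")
a=cv2.resize(p[140:265,210:320],None,fx=5.0,fy=4.8,interpolation=cv2.INTER_CUBIC)
a=cv2.resize(p[140:260,210:320],(550,600),interpolation=cv2.INTER_CUBIC)
cv2.imwrite("pics/c1.png",a)
c=calibration("top");D=np.load("pics/top0.npy");P=cloud(c,D)
# guard top / head top regions by depth-derived height
for lo,hi,n in((.169,.178,"guardtop"),(.162,.1695,"headtop/pad"),(.05,.062,"tabtop"),(.009,.0145,"base"),(.0215,.027,"rails")):
    m=((P[...,2]>lo)&(P[...,2]<hi)).astype(np.uint8); m[:140]=0;m[262:]=0;m[:,:210]=0;m[:,315:]=0
    k,l,s,ce=cv2.connectedComponentsWithStats(m)
    for i in range(1,k):
        if s[i][4]>15: 
            pts=P[l==i]; print(n,s[i],np.round(pts.mean(0),4),np.round(cv2.minAreaRect(pts[:,:2].astype(np.float32)*1000)[1:],1) if 0 else cv2.minAreaRect((pts[:,:2]*1000).astype(np.float32)))
E
```

```text
guardtop [260 146  45  48 845] [0.6602 0.1344 0.1725] ((660.3201293945312, 134.83963012695312), (113.4774169921875, 107.4477310180664), 10.67959976196289)
guardtop [239 166  12  20  58] [0.6412 0.2321 0.1703] ((642.8068237304688, 232.8065948486328), (47.069278717041016, 29.849374771118164), 11.664677619934082)
headtop/pad [219 162  46  31 876] [0.6391 0.2416 0.1661] ((639.4765014648438, 238.64529418945312), (69.64213562011719, 118.09489440917969), 10.514616966247559)
headtop/pad [276 165  12  12  77] [0.6606 0.133  0.1645] ((660.3904418945312, 132.61083984375), (29.934295654296875, 29.166461944580078), 38.61453628540039)
tabtop [255 247  16   5  56] [0.4623 0.1936 0.0562] ((462.5901794433594, 193.19467163085938), (9.223672866821289, 43.792564392089844), 10.356987953186035)
base [270 166  28  19 156] [0.6843 0.1371 0.0117] ((688.9327392578125, 146.8668975830078), (44.66776657104492, 81.24834442138672), 10.970097541809082)
base [290 189   6  10  30] [0.6334 0.1179 0.0122] ((632.2508544921875, 117.55735778808594), (29.022104263305664, 9.308039665222168), 19.558401107788086)
base [279 19
[... 1560 characters left out ...]
.9296264648438, 182.34832763671875), (30.061168670654297, 9.42273998260498), 7.913420677185059)
rails [246 208   9  43  93] [0.5231 0.2366 0.0239] ((524.4876708984375, 236.69375610351562), (125.83296203613281, 9.425810813903809), 10.64830493927002)
rails [253 218  19  30 215] [0.5153 0.2032 0.0237] ((513.419921875, 202.419189453125), (80.48858642578125, 45.35289001464844), 11.072823524475098)
rails [269 218   5  10  18] [0.5429 0.1761 0.0243] ((543.3800048828125, 176.55636596679688), (27.050010681152344, 8.484640121459961), 10.577591896057129)
rails [271 231   5  13  26] [0.5004 0.1683 0.0244] ((501.8563232421875, 168.51852416992188), (35.15029525756836, 8.357656478881836), 10.4212646484375)
```

View pics/c1.png

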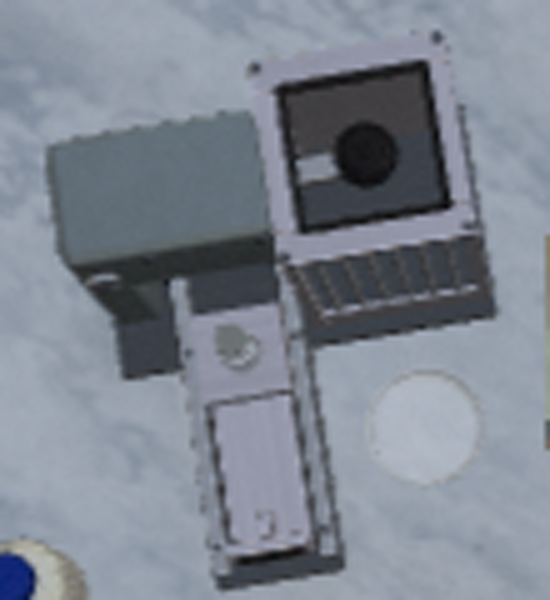

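```bash
cat >> h.py <<'E'
yaw=np.radians(10.7); O=np.array([.6427,.2287])
ex=np.array([np.cos(yaw),np.sin(yaw)]); ey=np.array([-ex[1],ex[0]])
def W(x,y,z): return np.append(O+x*ex+y*ey,z)
def L(p): d=np.asarray(p)[...,:2]-O; return np.stack([d@ex,d@ey,np.asarray(p)[...,2]],-1)
Q=[0,np.cos(yaw/2),np.sin(yaw/2),0]
E
python3 - <<'E'
from h import *
env.grip(0.0)
env.reach(W(-.10,-.05,.42),Q)
c=calibration("wrist");p,D=camera("wrist");cv2.imwrite("pics/w1.png",p);np.save("pics/w1.npy",D)
import json;json.dump({k:np.array(v).tolist() for k,v in c.items()},open("pics/w1.json","w"))
q,_=camera("scene");cv2.imwrite("pics/s1.png",q)
s=env.get_state();print(s["time"],s["tcp_pos"],s["qpos"],s["opening"],s["force"])
R,t=RT(c);print(L(-R.T@t),proj(c,W(0,-.0955,.172)),proj(c,W(-.12,0,.042)))
E
```

```text
4.0 [0.554004   0.16026681 0.4197983 ] [ 0.26597643  0.3335365  -0.84091576  1.60226232  0.25463227  1.32060794
 -1.99638669] 2.226122294354998e-05 [-0.14514951  0.32736551 -0.01438061]
[-0.02582795 -0.05240382  0.48922926] (np.float64(379.2840704391484), np.float64(82.63609477700919)) (np.float64(276.6153317107355), np.float64(204.22080130280952))
```

View pics/w1.png

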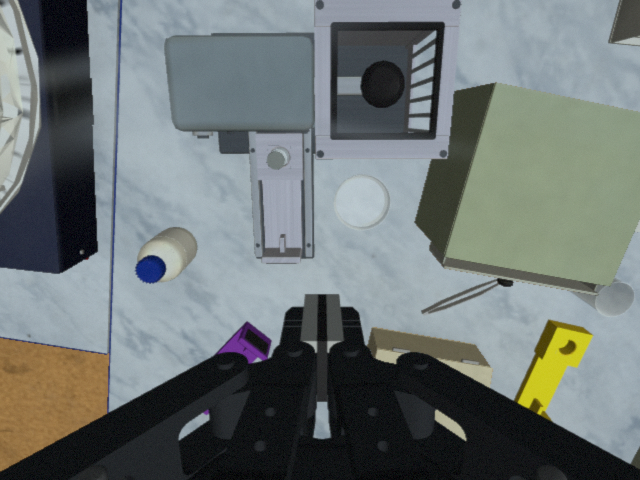

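View pics/s1.png

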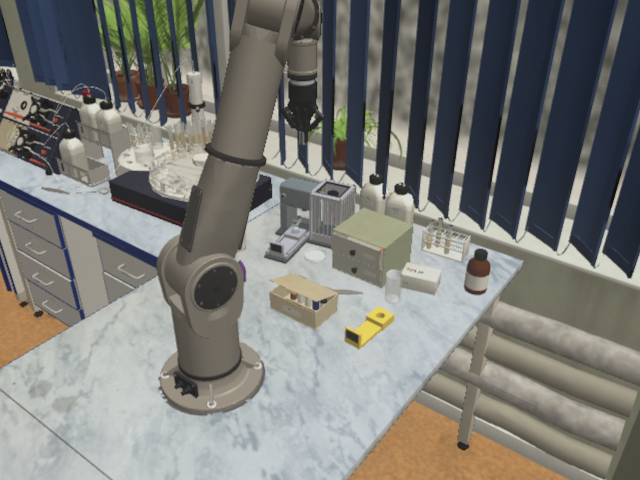

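The wrist view shows the press axes lined up with the image. The window is at about (331–443, 22–140), the pad at (382,85) and the tab at (282,260). Next I measure these points and the profile of the closed fingers.

```bash
python3 - <<'E'
from h import *
import json
c=json.load(open("pics/w1.json"));p=cv2.imread("pics/w1.png");D=np.load("pics/w1.npy")
P=cloud(c,D);Lp=L(P);z=P[...,2]
def rect(n,m,zz,lo=30):
    k,l,s,_=cv2.connectedComponentsWithStats(m.astype(np.uint8))
    for i in range(1,k):
        if s[i][4]>lo:
            v,u=np.nonzero(l==i); q=np.array([L(ray(c,a,b,zz))for a,b in zip(u,v)])[:,:2]*1000
            print(n,s[i],cv2.minAreaRect(q.astype(np.float32)),"depth z",np.median(z[l==i]).round(4))
g=(z>.170)&(z<.1765)&(Lp[...,1]<-.03)&(Lp[...,0]<.07)&(Lp[...,0]>-.07)
rect("guard",g,.172,500)
# window: hull of non-guard inside
gray=p.max(2); roi=np.zeros(gray.shape,bool);roi[15:148,322:452]=1
v,u=np.mgrid[:480,:640]
rect("padmask",(gray<45)&(z>.155)&(z<.170)&roi,.165)
tr=(gray<60)&(z>.170)&(z<.178)&roi
rect("trim",tr,.173,60)
# tab
t=(z>.052)&(z<.064)&(abs(Lp[...,1])<.04)&(Lp[...,0]<-.1)&(v<290)
rect("tab",t,.058)
rect("head",(z>.160)&(z<.1695)&(Lp[...,1]>-.05)&(v<200)&(u<315),.167,500)
# gripper profile in tool frame relative to tip
R,tt=RT(c); tip=.4198-.0726
for d in range(0,80,8):
    m=(z>tip+d/1000)&(z<tip+d/1000+.008)&(v>280)
    if m.sum()>5:
        q=Lp[m]-np.array([-.10,-.05,0]); print(d,m.sum(),(q.min(0)*1000).round(),(q.max(0)*1000).round())
E
```

```text
guard [  314     0   148   159 12093] ((-0.4933319091796875, -99.08036804199219), (104.84542083740234, 110.11280059814453), 89.89956665039062) depth z 0.1716
padmask [ 361   61   44   47 1601] ((-0.6730575561523438, -99.033447265625), (33.08833694458008, 32.90113830566406), 89.89634704589844) depth z 0.1627
trim [ 334   22  111  117 1563] ((0.11672592163085938, -100.71109008789062), (79.07168579101562, 80.5767593383789), 89.89146423339844) depth z 0.172
trim [331  30   7  93 491] ((3.567934036254883, -61.28790283203125), (4.303574562072754, 63.514522552490234), 89.69221496582031) depth z 0.1722
tab [261 255  40   9 308] ((-181.43260192871094, -4.052295684814453), (45.475650787353516, 9.872846603393555), 89.90702056884766) depth z 0.0568
head [  164    35   150    97 13586] ((-0.7499427795410156, 9.81655502319336), (67.73454284667969, 111.0016860961914), 0.44730445742607117) depth z 0.1663
0 247 [  5. -15. 349.] [ 10.  10. 355.]
8 732 [  5. -16. 355.] [ 11.  11. 363.]
16 850 [  5. -16. 363.] [ 11.  12. 371.]
24 904 [  5. -16. 371.] [ 11.  11. 379.]
32 1224 [-12. -18. 379.] [ 12.  14. 387.]
40 2684 [-13. -34. 387.] [ 13.  30. 395.]
48 7106 [-13. -41. 395.] [ 13.  36. 403.]
56 7665 [-10. -48. 403.] [ 15.  43. 411.]
64 9647 [-10. -53. 411.] [ 17.  49. 419.]
72 13418 [ -4. -60. 419.] [ 17.  56. 427.]
```

Wrist and top agree within about 3 mm. The fingers themselves read about 2.4 mm to −y, which is the wrist bias, so I use y ≈ −1.3 mm. The tab's front face is at x ≈ −187 mm, which puts the carriage about 66 mm out. Next is the push.

```bash
python3 - <<'E'
from h import *
print("bottle",L(ray(calibration("top"),216,257,.095)))
def st(n):
    s=env.get_state();print(n,round(s["time"],2),L(s["tcp_pos"]).round(4),np.round(s["force"],2))
y=-.0013
env.reach(W(-.224,y,.26),Q); st("above")
print(env.movel(W(-.224,y,.1070),velocity=.12,stop_force=8)); st("down")
print(env.movel(W(-.190,y,.1070),velocity=.06,stop_force=10)); st("contact?")
print(env.movel(W(-.118,y,.1070),velocity=.035,stop_force=14)); st("home?")
env.dwell(.2); st("held")
q,_=camera("top");cv2.imwrite("pics/t2.png",q)
E
```

```text
bottle [-0.18908764  0.1227929   0.095     ]
above 4.84 [-0.2224 -0.0013  0.2611] [-0.05  0.76  0.7 ]
False
down 6.27 [-0.2236 -0.0012  0.1075] [ 0.64 -0.23  0.43]
False
contact? 6.98 [-0.1899 -0.0013  0.1069] [-0.68  0.16 -0.36]
True
home? 8.56 [-0.1299 -0.0014  0.1063] [ 0.02 -0.65 -0.43]
held 8.76 [-0.1305 -0.0017  0.1058] [ 0.36 -1.06  0.88]
```

```bash
python3 - <<'E'
from h import *
def st(n):
    s=env.get_state();print(n,round(s["time"],2),L(s["tcp_pos"]).round(4),np.round(s["force"],2))
y=-.0013
print(env.movel(W(-.120,y,.1070),velocity=.01,stop_force=12)); st("again")
env.dwell(.1); st("held")
env.movel(W(-.17,y,.1070),velocity=.06); 
env.movel(W(-.19,y,.30),velocity=.2); env.movel(W(-.14,-.03,.42),velocity=.2);st("up")
import json
c=calibration("wrist");p,D=camera("wrist");cv2.imwrite("pics/w3.png",p)
P=cloud(c,D);Lp=L(P);z=P[...,2];v,u=np.mgrid[:480,:640]
for n,m,zz in(("tab",(z>.052)&(z<.064)&(abs(Lp[...,1])<.04)&(Lp[...,0]<-.1)&(v<320),.058),("guard",(z>.170)&(z<.1765)&(Lp[...,1]<-.03)&(abs(Lp[...,0])<.07),.172)):
    b,a=np.nonzero(m);q=np.array([L(ray(c,i,j,zz))for i,j in zip(a,b)])[:,:2]*1000
    print(n,m.sum(),cv2.minAreaRect(q.astype(np.float32)))
E
```

```text
True
again 9.37 [-0.1295 -0.0017  0.1054] [-0.23  0.34  0.11]
held 9.47 [-0.1297 -0.0019  0.1052] [ 0.13 -0.85  0.45]
up 12.22 [-0.1407 -0.0298  0.4186] [-0.56  0.22 -0.85]
tab 369 ((-116.62023162841797, -3.5714874267578125), (8.491637229919434, 45.17995834350586), 0.01615767739713192)
guard 6986 ((-23.494007110595703, -99.03132629394531), (65.43671417236328, 104.93299102783203), 0.04167003184556961)
```

View pics/w3.png

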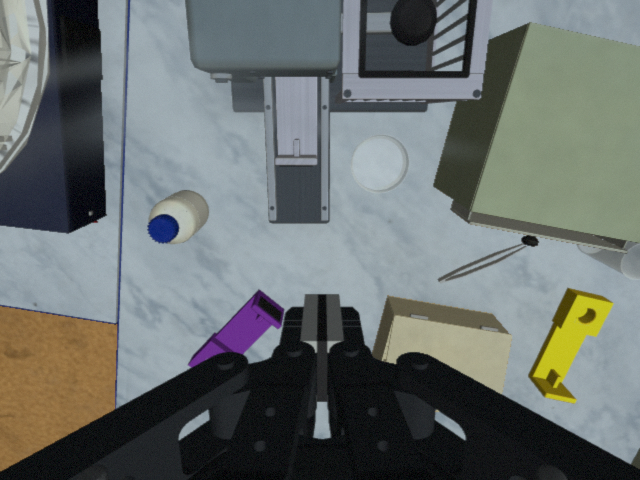

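The tab centre now reads x = −116.6 mm (home is −116), and the guard edge reads −56.2 (−56 expected), so the carriage is home. The vial is under the head and nothing else has moved. Next is the press.

```bash
python3 - <<'E'
from h import *
def st(n):
    s=env.get_state();print(n,round(s["time"],2),L(s["tcp_pos"]).round(4),np.round(s["force"],2))
x,y=-.0005,-.0968
env.movel(W(x,y,.36),velocity=.2)
env.movel(W(x,y,.258),velocity=.1); st("above")
print(env.movel(W(x,y,.2420),velocity=.04,stop_force=6)); st("near pad")
print(env.movel(W(x,y,.2030),velocity=.03,stop_force=28)); st("pressed")
q,_=camera("scene");cv2.imwrite("pics/s4.png",q[140:290,220:420])
print(env.movel(W(x,y,.2030),velocity=.015,stop_force=28)); st("again")
E
```

```text
above 14.42 [-1.000e-04 -9.660e-02  2.589e-01] [ 0.15  0.46 -1.2 ]
False
near pad 14.97 [-0.0006 -0.0968  0.2417] [ 0.67 -0.   -0.67]
True
pressed 16.23 [-1.00e-04 -9.85e-02  2.07e-01] [-3.28 -1.43  9.37]
False
again 16.68 [-1.000e-04 -9.800e-02  2.062e-01] [-7.13 -7.51 23.38]
```

The lever's hard stop came at TCP z = 0.207 (0.2076 expected), with 23 N held against it. Now I release it and check.

```bash
python3 - <<'E'
from h import *
x,y=-.0005,-.0968
env.movel(W(x,y,.27),velocity=.06); env.movel(W(x,y,.36),velocity=.15); env.movel(W(-.14,-.03,.42),velocity=.2); env.dwell(.3)
c=calibration("wrist");p,D=camera("wrist")
P=cloud(c,D);Lp=L(P);z=P[...,2];v,u=np.mgrid[:480,:640]
m=(z>.052)&(z<.064)&(abs(Lp[...,1])<.04)&(Lp[...,0]<-.1)&(v<320)
b,a=np.nonzero(m);q=np.array([L(ray(c,i,j,.058))for i,j in zip(a,b)])[:,:2]*1000
print("tab",cv2.minAreaRect(q.astype(np.float32)))
pm=(np.hypot(Lp[...,0],Lp[...,1]+.099)<.014)&(p.max(2)<60);print("pad z",pm.sum(),np.median(z[pm]))
s,_=camera("scene");d0=cv2.imread("pics/scene0.png")
a=cv2.hconcat([cv2.resize(i[165:275,240:420],(400,245),interpolation=cv2.INTER_CUBIC) for i in(d0,s)])
cv2.imwrite("pics/f.png",cv2.vconcat([a,cv2.resize(p[:290],(800,330))]))
s=env.get_state();print(s["time"],s["force"])
E
```

```text
tab ((-115.87455749511719, -3.584850311279297), (44.26040267944336, 8.521564483642578), 89.8142318725586)
pad z 1266 0.1632444484074968
20.075 [ 0.02268711 -0.52426471 -0.04664082]
```

View pics/f.png

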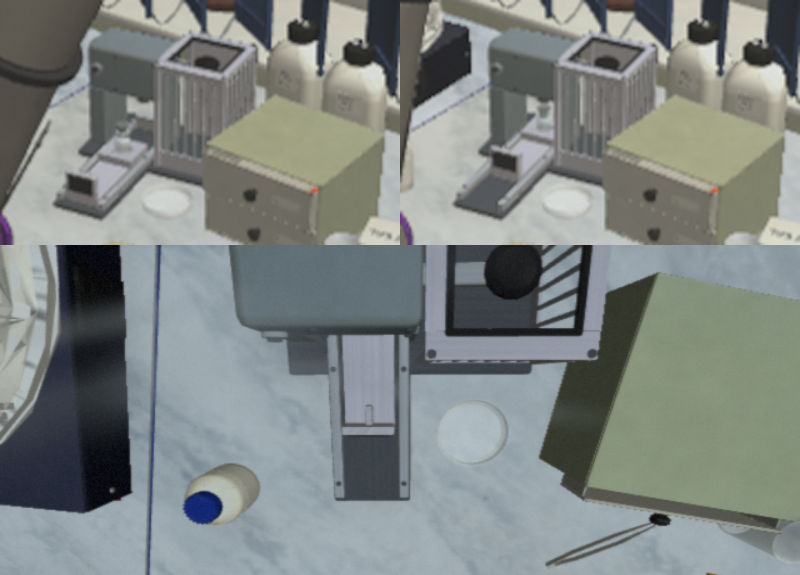

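The carriage is home with the vial standing under the ram. The pad is back at rest (0.1632 m, against 0.1627 before pressing), and the neighbouring objects have not moved.

```bash
python3 -c "
from h import *
job.job_done();print(env.get_state()['time'])"
```

```text
the job is handed in; nothing more can be done
the job is handed in; nothing more can be done
```

I pushed the carriage home by its tab with the closed fingertips. I then pressed the lever pad through the guard window to its stop, let it spring back, and handed the job in at about 20 s of the 48 s allowed.

- **Carriage:** the push ended on a clear force rise, and a second gentle push met the stop at the same place within 0.5 mm. The tab centre read −116.6 mm before pressing and −115.9 mm after, against −116 when home.
- **Lever:** the hard stop came at tool height 0.207 m (0.2076 m expected). I then held about 23 N against it, well over the 5 to 8 N that pressing takes. Afterwards the pad read 0.163 m, the same as before pressing.
- **Surroundings:** in the last pictures the vial stands under the ram. The bottle with the blue cap, dish, tweezers and other objects in view look unmoved.

**Not seen directly:** the stopper's depth is hidden under the head, so I infer that it is seated from the full lever stroke. The wrist camera read about 2 to 4 mm off sideways compared with the top camera, and I corrected for that using the position of the fingers in its own picture.

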